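# Rock a warped stand base on the granite plate and wedge its lifted corner

### The arm

A 6-joint arm with a two-finger parallel gripper is mounted at the origin on a cart in front of the work surface, level with it; the furniture and walls round the work are solid. World frame = base frame: x ahead of the robot, y to its left, z up, the work surface at z = 0. Lengths are in mm, angles in degrees, forces in N, time in s.
With the tool pointing down it reaches from about 275 to 850 mm from the base axis. Payload 19 kg.
Tool frame: the origin (TCP) lies between the finger pads, 19 mm behind the fingertips; this is the grasp point; z points along the fingers, y is the line along which they close (so a half turn about z gives the same grasp; the last joint's range is limited). The gripper opens to 85 mm and grips with 20 to 120 N. Pads are 22 mm wide; open, the fingers measure 114 mm over their backs; the gripper's body (76 mm by 85 mm) begins 54 mm behind the grasp point. The pads swing forward as they close: fully open they stand 13 mm farther back than shut.
Start: joints at [-7.678, 8.623, 82.357, -0, 89.026, -7.678], TCP at [574.972, -0.016, 249.967] pointing down, gripper open.
Joint ranges: [-160.23, 160.23], [-39.13, 120.54], [6.94, 153.29], [-79.49, 259.48], [9.18, 160.14], [-161.06, 161.06]. Speed limits (degrees/s): [108.29, 108.29, 127.2, 172.46, 172.46, 172.46].

### API

Orientations are given as a 3x3 rotation matrix whose columns are the frame's x, y, z axes.
In Python, from station import get_state, imaging, bot gives the robot as it stands. The module is installed in compiled form; this text tells all that it offers.
- The arm moves only by the tool send_rows, never from a script. Its argument "steps" is a list of rows, each a list of 7 numbers: the shift along the tool's x, y, z in units of 40 mm (1.0 is 40 mm), then the turn, a rotation vector about the tool's x, y, z in units of 10 degrees (1.0 is 10 degrees), then the finger opening in mm, from 0 to 85.4. A call has 1 to 10 rows; each row is the pose to reach, as a shift and turn from the pose commanded when the call began, along the tool's axes at that moment; what a row does not reach only later rows make up. A row lasts 1/8 s, in which the tool goes at most 62.5 mm and 10.7 degrees, less where a joint would pass 70% of its speed; a pose out of reach is approached as far as the arm can. A call with a gripper value outside its range is refused whole. The fingers move at their own pace and stop on an object; "grip_force" is the grip in N (left out, the last holds). Time passes only in rows, so rows that repeat a pose let the fingers close. It gives the time, the measured TCP pose, the force, the opening and the grip force at its end, in the units of the state.
- get_state(): the state, without advancing time (a new reading comes with each control period).
- imaging.get_image(name): name is "scene" or "side" or "wrist"; returns a dict with "image" (420x560x3 uint8, red, green, blue), "K" (3x3 intrinsics, pixels), "rvec" (rotation vector, rad) and "tvec" (3), from world to camera coordinates, as OpenCV has them. Camera axes: x right, y down, z forward; pixel columns grow to the right and rows downward; lengths in mm; the calibration is good to about 2 mm. A picture is of the moment at which its call begins. There is no depth.
- bot.close_job(): hands the job in; it is judged then, once.
The state is a dict: "clock": time; "q": joint angles; "joint_vel": joint speeds; "joint_torque": joint torques, N m; "ee_pos": TCP position; "orientation": TCP orientation; "contact_force": force on the tool from outside, world axes, zero at the start; "torque": the same for the moment, N m; "grip_width": finger opening in mm; "grasp_force": force on a finger pad.
Only numpy, scipy, OpenCV 4.12 (cv2) and the standard library are available. Lean on these libraries where they do the work, as an engineer would, in place of code of your own. Each camera call takes 0.05 s, during which the arm holds its last target. There are 200 camera calls.

### The job

The square cast base standing on the black granite plate is warped and one of its four corners hangs clear. Rock it with light finger pressure on one corner after another to find the corner that dips, then slide the brass wedge, thin end first and pointing at the middle of the base, under that corner's foot just until it bites, so that the base neither rocks nor is lifted, and let go of it. Finally press lightly on that corner once more to prove that it no longer dips; do not shove the base about or use force, and leave the other things alone.

Things in the scene. Friction and masses are not known exactly. Their poses are not given: they have to be found in the camera images.
- granite: black granite surface plate, 300 x 300 mm, 40 mm thick, fixed on the bench; origin at the centre of its underside, z up, so its flat top lies 40 mm above the origin
- base: loose grey cast base, 0.9 to 1.8 kg: plate 110 x 110 mm, underside 8 mm and flat top 18 mm above the granite, low ribs up to 23 mm, round socket 34 mm across, 32 high in the middle. Origin at the centre, level with the foot faces; x, y parallel to the sides, z up. A round foot 18 mm across under each corner; three stand on the granite, the fourth (any of them) ends 2.5 to 5 mm above it
- corner_a (a point): bright round spot 19 mm across on top of the base at a corner, over its foot's centre, 18 mm above the granite; at x = +44, y = +44 mm in the base's frame. The base sits level at rest; 1 to 3 N down on the corner whose foot hangs tips it over the diagonal beside it, by 0.035 to 0.08 rad, until that foot touches; it falls back when let go. Pressing any other corner does not tilt it
- corner_b (a point): bright round spot 19 mm across on top of the base at a corner, over its foot's centre, 18 mm above the granite; at x = +44, y = -44 mm in the base's frame
- corner_c (a point): bright round spot 19 mm across on top of the base at a corner, over its foot's centre, 18 mm above the granite; at x = -44, y = -44 mm in the base's frame
- corner_d (a point): bright round spot 19 mm across on top of the base at a corner, over its foot's centre, 18 mm above the granite; at x = -44, y = +44 mm in the base's frame
- wedge: loose brass levelling wedge, 120 g, flat on the bench: smooth ramp 20 mm wide, 50 mm long, rising 1 in 8 from 1.5 mm at the thin end to 7.75 mm, then a grip block 22 mm long, 20 wide, 24 high. Origin: middle of the thin end's lower edge; x from the thin end to the block, z up. With the foot on the ramp, pushing takes 2 to 7 N; pushed further it lifts the base. It stays where it is left
- wedge_tip (a point): middle of the wedge's thin end, at its lower edge (the wedge's origin)
- wedge_grip (a point): middle of the grip block's top, 61 mm behind the thin end and 24 mm above the underside
- transformer: small yellow and black transformer, 43 x 36 x 34 mm, loose bystander on the bench; origin at the centre of its underside
- screw_cup: translucent white lidded cup, 69 mm across and 60 mm high, loose bystander behind the granite plate; origin at the centre of its underside

How it is judged:
By the outcome, as a careful person would: the job done as asked, in the order asked, and still so for the second after the job is handed in, with the robot touching nothing.
It also fails if it takes over 72 s, if anything falls off the work surface, if the arm or the gripper's body presses on something with over 40 N, if the wrist force passes 120 N, or if a joint passes its speed limit or range.

## Working session

There is one attempt and no reset: what is moved stays moved. The work goes in short steps, Python scripts to look and compute and a tool call to move; the robot and the scene stay as the last step left them, time stands still between calls to the robot, and variables do not carry over. Pictures are saved under pics/ and viewed, at most 10 in all, crops included, and the job is handed in when it is done.

Besides the shell and the picture viewer there is one more tool, called by a JSON object that holds its "api" and its "payload". send_rows: Moves the arm, as the interface text tells. Its arguments: {"type":"object","properties":{"steps":{"type":"array","items":{"type":"array","items":{"type":"number"}}},"grip_force":{"type":"number"}},"required":["steps"]}

```bash
mkdir -p pics; cat > h.py <<'E'
import numpy as np, cv2, json
from station import get_state, imaging, bot
def snap(n,f):
    d=imaging.get_image(n); cv2.imwrite(f'pics/{f}.png',d['image'][:,:,::-1]); np.savez(f'pics/{f}.npz',**d); return d
def ray(f,u,v,z):
    d=np.load(f'pics/{f}.npz'); R=cv2.Rodrigues(d['rvec'])[0]; t=d['tvec'].ravel()
    c=-R.T@t; r=R.T@np.linalg.inv(d['K'])@[u,v,1]; return c+r*(z-c[2])/r[2]
def proj(f,P):
    d=np.load(f'pics/{f}.npz'); return cv2.projectPoints(np.float64(P).reshape(-1,1,3),d['rvec'],d['tvec'],d['K'],None)[0][:,0]
def crop(f,x,y,w,h,s,o):
    cv2.imwrite(f'pics/{o}.png',cv2.resize(cv2.imread(f'pics/{f}.png')[y:y+h,x:x+w],None,fx=s,fy=s,interpolation=cv2.INTER_CUBIC))
E
python3 - <<'E'
from h import *
a=[snap(n,n+'0')['image'] for n in('scene','side','wrist')]
c=[cv2.resize(i,(400,300)) for i in a]
cv2.imwrite('pics/all.png',np.vstack([np.hstack(c[:2]),np.hstack([c[2],c[2]*0])])[:,:,::-1])
for n in('scene0','side0','wrist0'):
    d=np.load(f'pics/{n}.npz');R=cv2.Rodrigues(d['rvec'])[0];print(n,-R.T@d['tvec'].ravel(),d['K'][0,0])
s=get_state();print(s['ee_pos'],s['orientation'],s['contact_force'],s['clock'])
E
```

```text
scene0 [301.57361273 694.6919454  730.08285616] 499.8281004872731
side0 [ 438.64417561 -591.99691416  567.19563308] 399.8020866141577
wrist0 [574.51943325  64.89026211 372.86082179] 296.1807964828851
[5.74831422e+02 1.03796877e-02 2.49517364e+02] [[-8.80785015e-06  9.99999549e-01 -9.50115021e-04]
 [ 9.99999985e-01  8.97060804e-06  1.71299223e-04]
 [ 1.71307669e-04 -9.50113499e-04 -9.99999534e-01]] [-0.82181831  0.04362786  0.04550112] 0.15
```

View pics/all.png

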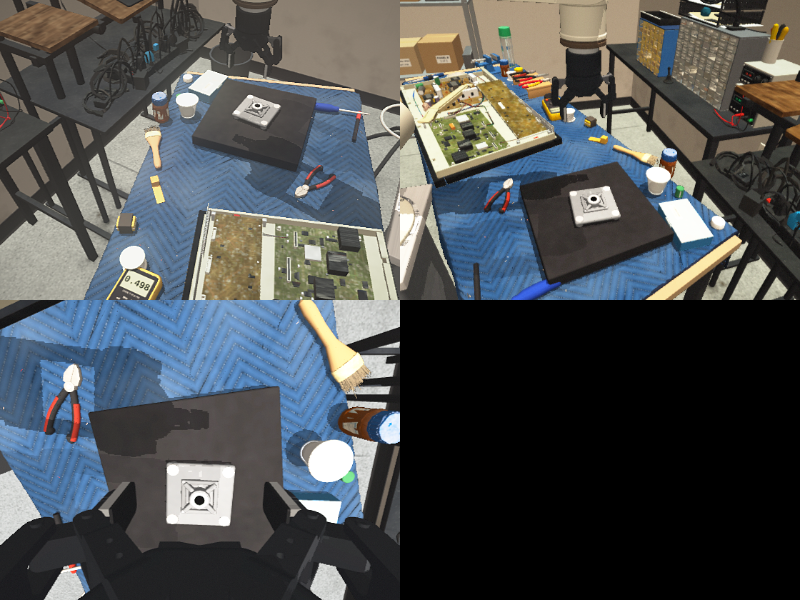

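The montage shows the base on the granite (wrist tile about (200,495)), and the wedge lying left of it (scene tile about (157,190), side tile about (598,140)). I'll take enlarged crops.

```bash
python3 - <<'E'
from h import *
crop('scene0',180,220,100,80,4,'c1'); crop('side0',240,160,100,80,4,'c2'); crop('wrist0',215,215,130,110,4,'c3'); crop('scene0',310,120,100,70,4,'c4')
I=lambda n:cv2.imread(f'pics/{n}.png')
o=np.zeros((600,800,3),np.uint8)
o[:320,:400]=I('c1');o[:320,400:]=I('c2')
o[320:600,:400]=I('c4')
w=cv2.resize(I('c3'),None,fx=.625,fy=.625);o[320:320+w.shape[0],400:400+w.shape[1]]=w
cv2.imwrite('pics/m1.png',o)
E
```

```text
(no output)
```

View pics/m1.png

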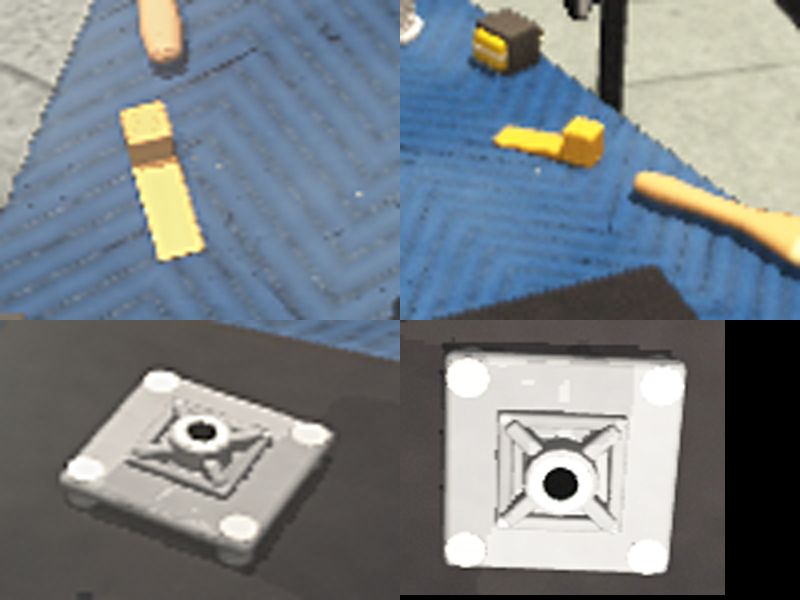

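Crops: the wedge's thin end is at scene (181,254)/4+(180,220), block top at (146,125)/4. The base spots are clear in the scene and wrist crops. I'll compute positions from both cameras.

```bash
python3 - <<'E'
from h import *
np.set_printoptions(suppress=True,precision=1)
W=[(468,378),(663,385),(464,549),(648,556)]
S=[(162,381),(312,433),(85,469),(238,527)]
for x,y in W: print('w',ray('wrist0',214.9+(x-400)/2.5,214.9+(y-320)/2.5,58))
for x,y in S: print('s',ray('scene0',309.6+x/4,119.6+(y-320)/4,58))
sc=lambda x,y,z:ray('scene0',179.6+x/4,219.6+y/4,z)
sd=lambda x,y,z:ray('side0',239.6+(x-400)/4,159.6+y/4,z)
print('tipc',sc(158,260,1.5),sc(204,248,1.5),'block',[sc(x,y,24) for x,y in[(120,109),(163,101),(171,138),(128,150)]])
print('side tip',sd(498,138,1.5),'blk',[sd(x,y,24) for x,y in[(577,116),(605,124),(595,138),(566,128)]])
E
```

```text
w [532.4 -51.4  58. ]
w [620.5 -54.7  58. ]
w [ 527.7 -138.8   58. ]
w [ 616.4 -142.5   58. ]
s [ 616.9 -144.2   58. ]
s [ 528.2 -141.    58. ]
s [621.1 -55.7  58. ]
s [533.3 -51.6  58. ]
tipc [667.8 296.7   1.5] [653.5 281.3   1.5] block [array([720.3, 247.6,  24. ]), array([705.7, 233.9,  24. ]), array([690. , 250.4,  24. ]), array([703.1, 265.6,  24. ])]
side tip [658.2 285.7   1.5] blk [array([706.2, 264.6,  24. ]), array([721.1, 250.6,  24. ]), array([709.7, 235.7,  24. ]), array([695.1, 251.9,  24. ])]
```

{"api": "send_rows", "payload": {"steps": [[-1.29,-1.05,1,0,0,0,0],[-1.29,-1.05,2.5,0,0,0,0],[-1.29,-1.05,3.6,0,0,0,0],[-1.29,-1.05,4.2,0,0,0,0],[-1.29,-1.05,4.2,0,0,0,0],[-1.29,-1.05,4.2,0,0,0,0],[-1.29,-1.05,4.2,0,0,0,0]], "grip_force": 20}}

```text
clock: 1.02
ee_pos: [533.5, -51.7, 83.2]
orientation: [[-0.0, 1.0, 0.002], [1.0, 0.0, -0.0], [-0.0, 0.002, -1.0]]
contact_force: [0.4, 0.1, -0.2]
grip_width: -0.2
grasp_force: 0.0
```

```bash
python3 - <<'E'
from h import *
np.set_printoptions(suppress=True,precision=2)
s=get_state();print(s['contact_force'],s['ee_pos'],s['grip_width'])
a=snap('wrist','w1'); b=snap('scene','s1')
crop('w1',160,150,240,270,2,'a');crop('s1',310,100,110,90,3,'b')
A=cv2.imread('pics/a.png');B=cv2.imread('pics/b.png');o=np.zeros((540,800,3),np.uint8);o[:,:480]=A[:540];o[:270,480:800]=B[:,:320]
cv2.imwrite('pics/m2.png',o)
# granite corners from first wrist picture (tile 400 -> 560)
for x,y in[(90,410),(280,388)]: print(ray('wrist0',x*1.4,(y-300)*1.4,40))
E
```

```text
[ 0.38  0.13 -0.17] [533.55 -51.67  83.25] -0.16240405286667856
[404.48  40.71  40.  ]
[695.74  73.59  40.  ]
```

View pics/m2.png

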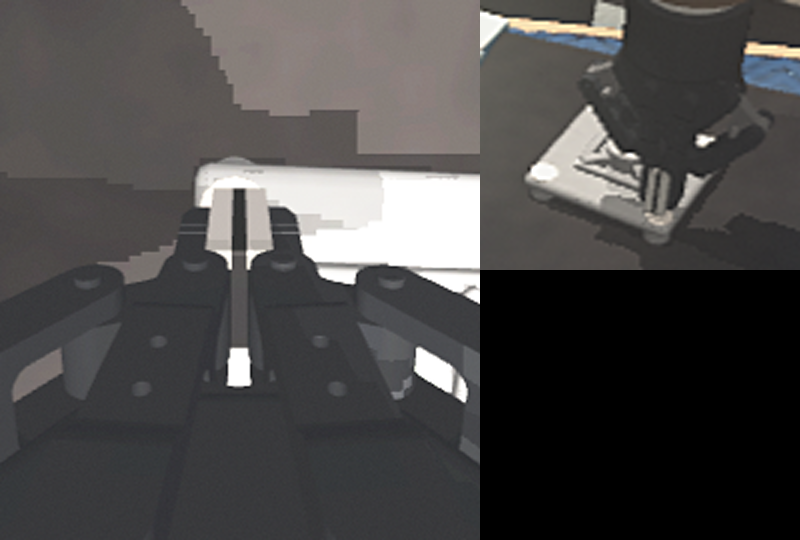

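The closed fingertips stand over the white spot (crop about (238,185)), well centred. Now I press it gently.

{"api": "send_rows", "payload": {"steps": [[0,0,0.05,0,0,0,0],[0,0,0.1,0,0,0,0],[0,0,0.1,0,0,0,0],[0,0,0.1,0,0,0,0]]}}

```text
clock: 1.62
ee_pos: [532.9, -51.6, 77.9]
orientation: [[0.0, 1.0, -0.0], [1.0, -0.0, 0.0], [0.0, -0.0, -1.0]]
contact_force: [0.2, 0.0, 0.0]
grip_width: -0.1
grasp_force: 0.0
```

{"api": "send_rows", "payload": {"steps": [[0,0,0.025,0,0,0,0],[0,0,0.025,0,0,0,0],[0,0,0.025,0,0,0,0]]}}

```text
clock: 2.0
ee_pos: [533.0, -51.6, 77.0]
orientation: [[-0.0, 1.0, -0.0], [1.0, 0.0, -0.0], [-0.0, -0.0, -1.0]]
contact_force: [-0.3, -0.4, -0.1]
grip_width: 0.2
grasp_force: 0.0
```

{"api": "send_rows", "payload": {"steps": [[0,0,0.012,0,0,0,0],[0,0,0.012,0,0,0,0],[0,0,0.012,0,0,0,0]]}}

```text
clock: 2.38
ee_pos: [533.0, -51.6, 76.7]
orientation: [[-0.0, 1.0, 0.0], [1.0, 0.0, -0.0], [-0.0, 0.0, -1.0]]
contact_force: [-2.2, 0.0, 4.9]
grip_width: -0.2
grasp_force: 2.7
```

Corner 1 is solid: 4.9 N with no travel. On to corner 2.

{"api": "send_rows", "payload": {"steps": [[0,0,-0.25,0,0,0,0],[-0.04,0.9,-0.25,0,0,0,0],[-0.09,1.9,-0.25,0,0,0,0],[-0.09,2.2,-0.25,0,0,0,0],[-0.09,2.2,-0.2,0,0,0,0],[-0.09,2.2,-0.1,0,0,0,0],[-0.09,2.2,-0.025,0,0,0,0],[-0.09,2.2,-0.025,0,0,0,0],[-0.09,2.2,-0.025,0,0,0,0]]}}

```text
clock: 3.5
ee_pos: [620.9, -55.2, 77.7]
orientation: [[0.0, 1.0, 0.0], [1.0, -0.0, -0.0], [-0.0, 0.0, -1.0]]
contact_force: [0.0, -0.1, 0.5]
grip_width: -0.1
grasp_force: 0.0
```

{"api": "send_rows", "payload": {"steps": [[0,0,0.013,0,0,0,0],[0,0,0.02,0,0,0,0],[0,0,0.02,0,0,0,0],[0,0,0.02,0,0,0,0]]}}

```text
clock: 4.0
ee_pos: [621.0, -55.2, 76.8]
orientation: [[-0.0, 1.0, -0.0], [1.0, 0.0, -0.0], [-0.0, -0.0, -1.0]]
contact_force: [-0.6, -0.7, 0.8]
grip_width: -0.1
grasp_force: 0.9
```

{"api": "send_rows", "payload": {"steps": [[0,0,0.01,0,0,0,0],[0,0,0.01,0,0,0,0],[0,0,0.01,0,0,0,0]]}}

```text
clock: 4.38
ee_pos: [621.0, -55.2, 76.7]
orientation: [[0.0, 1.0, 0.0], [1.0, -0.0, -0.0], [-0.0, 0.0, -1.0]]
contact_force: [-1.8, 0.6, 5.9]
grip_width: 0.1
grasp_force: 3.4
```

Corner 2 is solid too (5.9 N). On to corner 3.

{"api": "send_rows", "payload": {"steps": [[0,0,-0.25,0,0,0,0],[-0.9,-0.04,-0.25,0,0,0,0],[-1.9,-0.1,-0.25,0,0,0,0],[-2.2,-0.11,-0.25,0,0,0,0],[-2.2,-0.11,-0.2,0,0,0,0],[-2.2,-0.11,-0.1,0,0,0,0],[-2.2,-0.11,-0.03,0,0,0,0],[-2.2,-0.11,-0.03,0,0,0,0],[-2.2,-0.11,-0.03,0,0,0,0]]}}

```text
clock: 5.5
ee_pos: [616.6, -142.9, 77.6]
orientation: [[-0.0, 1.0, -0.0], [1.0, 0.0, -0.0], [-0.0, -0.0, -1.0]]
contact_force: [0.9, -0.3, 0.2]
grip_width: -0.3
grasp_force: 0.0
```

{"api": "send_rows", "payload": {"steps": [[0,0,0.01,0,0,0,0],[0,0,0.02,0,0,0,0],[0,0,0.03,0,0,0,0],[0,0,0.03,0,0,0,0],[0,0,0.03,0,0,0,0]]}}

```text
clock: 6.12
ee_pos: [616.6, -143.3, 76.4]
orientation: [[0.0, 1.0, 0.0], [1.0, -0.0, -0.0], [-0.0, 0.0, -1.0]]
contact_force: [-0.5, -0.3, 3.1]
grip_width: -0.2
grasp_force: 1.4
```

{"api": "send_rows", "payload": {"steps": [[0,0,0.01,0,0,0,0],[0,0,0.01,0,0,0,0],[0,0,0.01,0,0,0,0]]}}

```text
clock: 6.5
ee_pos: [616.7, -143.3, 76.0]
orientation: [[0.0, 1.0, 0.0], [1.0, -0.0, -0.0], [-0.0, 0.0, -1.0]]
contact_force: [2.3, -2.1, 3.4]
grip_width: -0.1
grasp_force: 1.9
```

{"api": "send_rows", "payload": {"steps": [[0,0,0.01,0,0,0,0],[0,0,0.02,0,0,0,0],[0,0,0.03,0,0,0,0],[0,0,0.03,0,0,0,0],[0,0,0.03,0,0,0,0]]}}

```text
clock: 7.12
ee_pos: [616.6, -143.2, 74.8]
orientation: [[-0.0, 1.0, 0.0], [1.0, 0.0, -0.0], [-0.0, 0.0, -1.0]]
contact_force: [2.3, -3.6, 5.2]
grip_width: 0.2
grasp_force: 2.5
```

{"api": "send_rows", "payload": {"steps": [[0,0,0.01,0,0,0,0],[0,0,0.02,0,0,0,0],[0,0,0.03,0,0,0,0],[0,0,0.03,0,0,0,0],[0,0,0.03,0,0,0,0]]}}

```text
clock: 7.75
ee_pos: [616.6, -143.2, 73.5]
orientation: [[0.0, 1.0, -0.0], [1.0, -0.0, 0.0], [0.0, -0.0, -1.0]]
contact_force: [3.4, -2.4, 5.1]
grip_width: 0.3
grasp_force: 2.5
```

Corner 3 (616.6, -143) dips by more than 3 mm under light pressure. I'll check the fourth corner too, for completeness.

{"api": "send_rows", "payload": {"steps": [[0,0,-0.15,0,0,0,0],[0,0,-0.35,0,0,0,0],[0.04,-0.9,-0.35,0,0,0,0],[0.08,-1.9,-0.35,0,0,0,0],[0.08,-2.21,-0.35,0,0,0,0],[0.08,-2.21,-0.28,0,0,0,0],[0.08,-2.21,-0.18,0,0,0,0],[0.08,-2.21,-0.1,0,0,0,0],[0.08,-2.21,-0.1,0,0,0,0],[0.08,-2.21,-0.1,0,0,0,0]]}}

```text
clock: 9.0
ee_pos: [528.3, -140.0, 77.2]
orientation: [[-0.0, 1.0, -0.001], [1.0, 0.0, 0.0], [0.0, -0.001, -1.0]]
contact_force: [0.5, 0.1, -0.2]
grip_width: -0.1
grasp_force: 0.0
```

{"api": "send_rows", "payload": {"steps": [[0,0,0.01,0,0,0,0],[0,0,0.01,0,0,0,0],[0,0,0.01,0,0,0,0]]}}

```text
clock: 9.38
ee_pos: [528.1, -140.0, 77.1]
orientation: [[0.0, 1.0, -0.0], [1.0, -0.0, 0.0], [0.0, -0.0, -1.0]]
contact_force: [-0.6, 0.1, 0.3]
grip_width: 0.2
grasp_force: 0.0
```

{"api": "send_rows", "payload": {"steps": [[0,0,0.012,0,0,0,0],[0,0,0.012,0,0,0,0],[0,0,0.012,0,0,0,0]]}}

```text
clock: 9.75
ee_pos: [528.2, -140.1, 76.7]
orientation: [[0.0, 1.0, 0.0], [1.0, -0.0, -0.0], [-0.0, 0.0, -1.0]]
contact_force: [-0.7, 0.5, 2.3]
grip_width: -0.0
grasp_force: 1.6
```

{"api": "send_rows", "payload": {"steps": [[0,0,0.008,0,0,0,0],[0,0,0.008,0,0,0,0],[0,0,0.008,0,0,0,0]]}}

```text
clock: 10.12
ee_pos: [528.2, -140.1, 76.7]
orientation: [[-0.0, 1.0, 0.0], [1.0, 0.0, -0.0], [-0.0, 0.0, -1.0]]
contact_force: [-3.0, 0.8, 7.9]
grip_width: -0.2
grasp_force: 4.0
```

All tested: only corner 3 dips. Now to the wedge.

{"api": "send_rows", "payload": {"steps": [[0,0,-1.5,0,0,0,0],[0.9,0.4,-2.5,0,0,0,40],[2.1,0.9,-2.5,0,0,-0.8,60],[3.3,1.5,-2.5,0,0,-1.6,60],[4.5,2.0,-2.5,0,0,-2.4,60],[5.7,2.6,-2.5,0,0,-3.2,60],[6.9,3.2,-2.5,0,0,-4,60],[8.1,3.7,-2.5,0,0,-4.5,60],[9,4.1,-2.2,0,0,-4.95,60],[9.75,4.44,-1.85,0,0,-4.95,60]]}}

```text
clock: 11.38
ee_pos: [706.2, 251.7, 149.6]
orientation: [[-0.762, 0.648, -0.0], [0.648, 0.762, 0.0], [0.0, -0.0, -1.0]]
contact_force: [0.3, 0.1, -0.3]
grip_width: 60.0
grasp_force: 0.0
```

{"api": "send_rows", "payload": {"steps": [[0,0,0,0,0,0,60],[0,0,0,0,0,0,60],[0,0,0,0,0,0,60]]}}

```text
clock: 11.75
ee_pos: [705.9, 249.1, 151.0]
orientation: [[-0.76, 0.65, 0.001], [0.65, 0.76, 0.0], [-0.0, 0.001, -1.0]]
contact_force: [-0.2, -0.4, -0.1]
grip_width: 59.6
grasp_force: 0.0
```

```bash
python3 - <<'E'
from h import *
np.set_printoptions(suppress=True,precision=3)
s=get_state();print(s['ee_pos'],s['orientation'],s['q'])
snap('wrist','w2')
print(proj('w2',[(706.2,250,24),(659.6,287.5,0)]))
cv2.imwrite('pics/m3.png',cv2.resize(cv2.imread('pics/w2.png'),(800,600)))
E
```

```text
[705.865 249.149 151.001] [[-0.76   0.65   0.001]
 [ 0.65   0.76   0.   ]
 [-0.     0.001 -1.   ]] [ 13.554  31.887  62.826  -0.004  85.247 -35.895]
[[280.468 208.428]
 [278.447 137.389]]
```

View pics/m3.png

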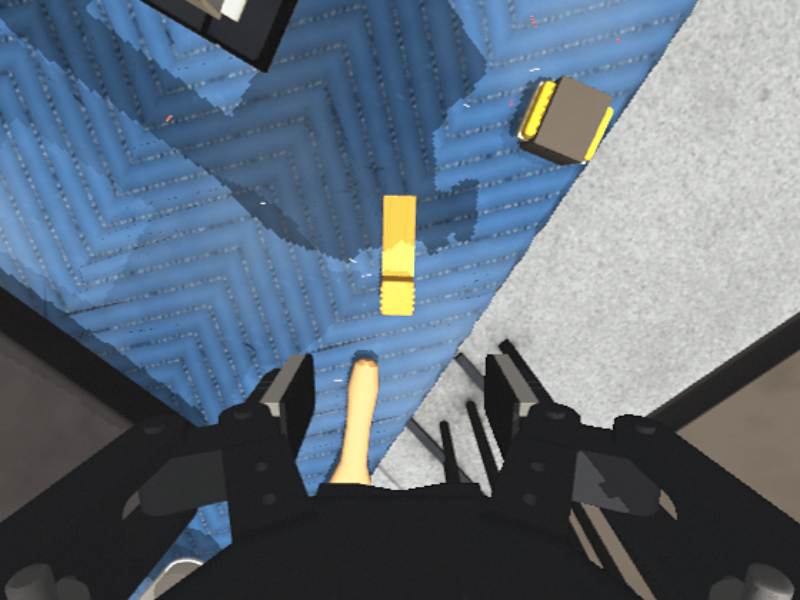

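The wrist view shows the wedge pointing up the image (tip about (400,196), block top centre about (397.7,298)). It is aligned with the tool, and the brush handle is clear behind it.

```bash
python3 - <<'E'
from h import *
np.set_printoptions(suppress=True,precision=2)
k=.7; p=lambda u,v,z:ray('w2',u*k-.15,v*k-.15,z)
T=[p(384,196,1.5),p(416.5,196,1.5)]; B=[p(381.5,282,24),p(414,282,24),p(413.5,316,24),p(381.5,316,24)]
t=np.mean(T,0);b=np.mean(B,0);print(t,b,b-t,np.degrees(np.arctan2(*(b-t)[[1,0]])))
print(np.linalg.norm(T[0]-T[1]),np.linalg.norm(B[0]-B[1]),np.linalg.norm(B[1]-B[2]))
s=get_state();R=s['orientation'];print('shift units',R.T@(b-s['ee_pos'])/40, 'phi',np.degrees(np.arctan2(R[1,0],R[0,0])))
E
```

```text
[660.27 288.79   1.5 ] [705.49 247.99  24.  ] [ 45.22 -40.8   22.5 ] -42.06010452554752
20.347857638395393 19.671025001440466 21.507487702139297
shift units [-0.01 -0.03  3.18] phi 139.44949400068188
```

{"api": "send_rows", "payload": {"steps": [[-0.01,-0.03,1.2,0,0,0.15,50],[-0.01,-0.03,2.3,0,0,0.15,50],[-0.01,-0.03,2.9,0,0,0.15,50],[-0.01,-0.03,3.2,0,0,0.15,50],[-0.01,-0.03,3.2,0,0,0.15,50],[-0.01,-0.03,3.2,0,0,0.15,50]], "grip_force": 30}}

```text
clock: 12.55
ee_pos: [705.9, 248.9, 23.9]
orientation: [[-0.743, 0.669, 0.002], [0.669, 0.743, 0.0], [-0.001, 0.002, -1.0]]
contact_force: [-0.1, 0.8, -0.3]
grip_width: 49.9
grasp_force: 0.0
```

{"api": "send_rows", "payload": {"steps": [[0,0,0,0,0,0,28],[0,0,0,0,0,0,28],[0,0,0,0,0,0,10],[0,0,0,0,0,0,10],[0,0,0,0,0,0,10],[0,0,0,0,0,0,10]]}}

```text
clock: 13.3
ee_pos: [705.5, 248.9, 22.8]
orientation: [[-0.743, 0.669, 0.001], [0.669, 0.743, 0.0], [-0.0, 0.001, -1.0]]
contact_force: [-1.1, -0.1, 6.8]
grip_width: 19.4
grasp_force: 30.6
```

The wedge is gripped (19.4 mm, 30 N). I'll lift it and carry it to the outside of the hanging corner.

{"api": "send_rows", "payload": {"steps": [[0,0,-0.5,0,0,0,10],[0,0,-1.7,0,0,0,10],[-0.5,-0.6,-2.7,0,0,0.1,10],[-1.2,-1.5,-3.2,0,0,0.2,10],[-2,-2.5,-3.2,0,0,0.3,10],[-2.8,-3.5,-3.2,0,0,0.4,10],[-3.6,-4.5,-3.2,0,0,0.5,10],[-4.3,-5.5,-3.2,0,0,0.54,10],[-5.1,-6.5,-3.2,0,0,0.54,10],[-5.8,-7.5,-3.2,0,0,0.54,10]]}}

```text
clock: 14.55
ee_pos: [676.7, -131.1, 151.6]
orientation: [[-0.677, 0.736, 0.001], [0.736, 0.677, -0.0], [-0.001, 0.0, -1.0]]
contact_force: [0.3, -0.2, -2.2]
grip_width: 19.4
grasp_force: 29.7
```

{"api": "send_rows", "payload": {"steps": [[-0.6,-0.7,0,0,0,0,10],[-1.05,-1.35,0.2,0,0,0,10],[-1.05,-1.35,0.8,0,0,0,10],[-1.05,-1.35,0.8,0,0,0,10],[-1.05,-1.35,0.8,0,0,0,10]]}}

```text
clock: 15.18
ee_pos: [666.0, -196.6, 119.7]
orientation: [[-0.677, 0.736, 0.001], [0.736, 0.677, -0.0], [-0.001, 0.0, -1.0]]
contact_force: [0.6, -0.1, -0.2]
grip_width: 19.6
grasp_force: 29.7
```

```bash
python3 - <<'E'
from h import *
np.set_printoptions(suppress=True,precision=3)
s=get_state();R=s['orientation'];p=s['ee_pos'];print(p,'phi',np.degrees(np.arctan2(R[1,0],R[0,0])),s['grip_width'],s['grasp_force'],s['contact_force'])
print((R.T@(np.array([673.3,-205,p[2]])-p))/40)
snap('wrist','w3');crop('w3',130,60,300,225,800/300,'m4')
E
```

```text
[ 666.029 -196.596  119.733] phi 132.62564161472912 19.627230536920873 29.671798989584204 [ 0.585 -0.149 -0.216]
[-0.278 -0.009  0.   ]
```

View pics/m4.png

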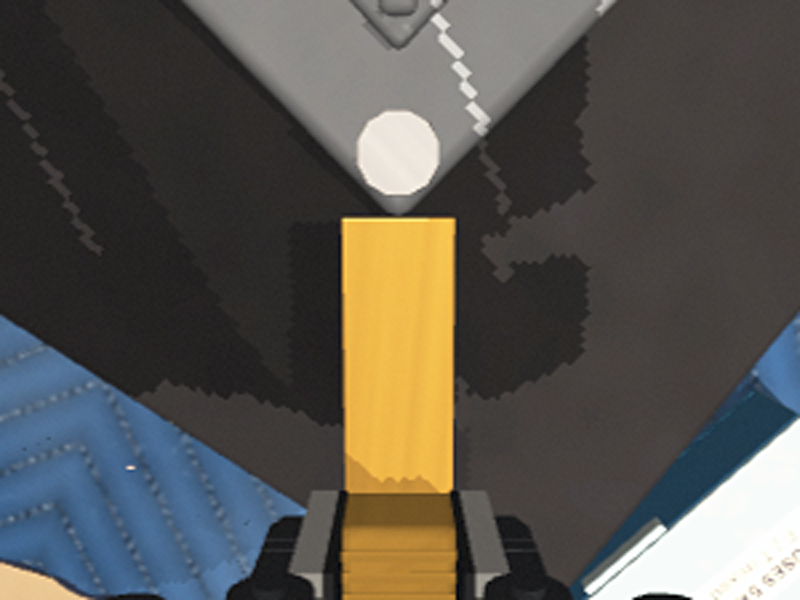

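The wedge points straight at the corner: spot (398,153), tip edge from (342,218) to (455,218). I'll check the numbers.

```bash
python3 - <<'E'
from h import *
np.set_printoptions(suppress=True,precision=2)
k=300/800; q=lambda u,v,z:ray('w3',130+u*k-.3,60+v*k-.3,z)
s=get_state();R=s['orientation'];p=s['ee_pos']
T=(q(342,218,98.4)+q(455,218,98.4))/2; C=q(398,153,58); S=(q(345,492,104.6)+q(454,492,104.6))/2
print('tip',T,'corner',C,'tool frame tip',R.T@(T-p),'rampend',R.T@(S-p),'corner',R.T@(C-p))
c0=np.array([574.5,-97.5,0]);d=(C-c0)[:2];print(np.hypot(*d),np.degrees(np.arctan2(d[1],d[0])), 'centre in tool',R.T@(c0-p))
E
```

```text
tip [ 624.67 -152.25   98.4 ] corner [ 615.9  -142.86   58.  ] tool frame tip [60.73 -0.54 21.39] rampend [10.93 -0.33 15.26] corner [73.63 -0.66 61.77]
61.41369177061986 -47.61374453496564 centre in tool [135.13  -0.43 119.68]
```

{"api": "send_rows", "payload": {"steps": [[-0.3,0,0,0,0,0,10],[-0.3,0,0.3,0,0,0,10],[-0.3,0,0.9,0,0,0,10],[-0.3,0,1.3,0,0,0,10],[-0.3,0,1.35,0,0,0,10],[-0.3,0,1.35,0,0,0,10],[-0.3,0,1.35,0,0,0,10]]}}

```text
clock: 16.1
ee_pos: [673.9, -205.7, 64.6]
orientation: [[-0.677, 0.736, 0.0], [0.736, 0.677, -0.0], [-0.0, 0.0, -1.0]]
contact_force: [0.3, 0.9, -0.4]
grip_width: 19.5
grasp_force: 30.0
```

{"api": "send_rows", "payload": {"steps": [[0,0,0.025,0,0,0,10],[0,0,0.025,0,0,0,10],[0,0,0.025,0,0,0,10]]}}

```text
clock: 16.48
ee_pos: [673.8, -205.7, 63.3]
orientation: [[-0.677, 0.736, 0.0], [0.736, 0.677, -0.0], [-0.0, -0.0, -1.0]]
contact_force: [-0.3, -0.3, -0.9]
grip_width: 19.2
grasp_force: 30.0
```

{"api": "send_rows", "payload": {"steps": [[0,0,0.008,0,0,0,10],[0,0,0.008,0,0,0,10],[0,0,0.008,0,0,0,10]]}}

```text
clock: 16.85
ee_pos: [673.8, -205.6, 62.9]
orientation: [[-0.677, 0.736, -0.0], [0.736, 0.677, 0.0], [0.0, -0.0, -1.0]]
contact_force: [-0.4, 0.1, -1.1]
grip_width: 19.0
grasp_force: 30.0
```

{"api": "send_rows", "payload": {"steps": [[0,0,0.006,0,0,0,10],[0,0,0.006,0,0,0,10],[0,0,0.006,0,0,0,10]]}}

```text
clock: 17.23
ee_pos: [673.7, -205.7, 62.7]
orientation: [[-0.677, 0.736, -0.0], [0.736, 0.677, 0.0], [0.0, -0.0, -1.0]]
contact_force: [-1.1, -0.4, -0.6]
grip_width: 19.4
grasp_force: 30.0
```

{"api": "send_rows", "payload": {"steps": [[0,0,0.006,0,0,0,10],[0,0,0.006,0,0,0,10],[0,0,0.006,0,0,0,10]]}}

```text
clock: 17.6
ee_pos: [673.8, -205.7, 62.6]
orientation: [[-0.677, 0.736, 0.0], [0.736, 0.677, -0.0], [-0.0, -0.0, -1.0]]
contact_force: [-0.0, -1.5, 1.3]
grip_width: 19.7
grasp_force: 30.2
```

{"api": "send_rows", "payload": {"steps": [[0.15,0,0,0,0,0,10],[0.3,0,0,0,0,0,10],[0.45,0,0,0,0,0,10],[0.55,0,0,0,0,0,10],[0.65,0,0,0,0,0,10],[0.65,0,0,0,0,0,10],[0.65,0,0,0,0,0,10]]}}

```text
clock: 18.48
ee_pos: [656.1, -186.4, 62.6]
orientation: [[-0.677, 0.736, -0.0], [0.736, 0.677, 0.0], [0.0, -0.0, -1.0]]
contact_force: [-2.4, 2.0, 3.8]
grip_width: 19.4
grasp_force: 30.5
```

{"api": "send_rows", "payload": {"steps": [[0.02,0,0,0,0,0,10],[0.04,0,0,0,0,0,10],[0.06,0,0,0,0,0,10],[0.08,0,0,0,0,0,10]]}}

```text
clock: 18.98
ee_pos: [654.0, -184.2, 62.5]
orientation: [[-0.677, 0.736, 0.0], [0.736, 0.677, -0.0], [-0.0, -0.0, -1.0]]
contact_force: [1.5, -1.8, 3.2]
grip_width: 19.1
grasp_force: 30.4
```

{"api": "send_rows", "payload": {"steps": [[0.015,0,0,0,0,0,10],[0.03,0,0,0,0,0,10],[0.04,0,0,0,0,0,10],[0.05,0,0,0,0,0,10]]}}

```text
clock: 19.48
ee_pos: [652.7, -182.7, 62.6]
orientation: [[-0.677, 0.736, 0.0], [0.736, 0.677, -0.0], [-0.0, 0.0, -1.0]]
contact_force: [1.7, -2.5, 4.0]
grip_width: 19.3
grasp_force: 30.5
```

{"api": "send_rows", "payload": {"steps": [[0.01,0,0,0,0,0,10],[0.02,0,0,0,0,0,10],[0.03,0,0,0,0,0,10],[0.04,0,0,0,0,0,10]]}}

```text
clock: 19.98
ee_pos: [651.6, -181.5, 62.5]
orientation: [[-0.677, 0.736, 0.0], [0.736, 0.677, -0.0], [-0.0, -0.0, -1.0]]
contact_force: [1.9, -2.1, 4.6]
grip_width: 19.6
grasp_force: 30.6
```

{"api": "send_rows", "payload": {"steps": [[0.01,0,-0.006,0,0,0,10],[0.02,0,-0.006,0,0,0,10],[0.03,0,-0.006,0,0,0,10],[0.03,0,-0.006,0,0,0,10]]}}

```text
clock: 20.48
ee_pos: [650.6, -180.5, 62.6]
orientation: [[-0.677, 0.736, -0.0], [0.736, 0.677, 0.0], [0.0, -0.0, -1.0]]
contact_force: [0.8, -0.3, 1.3]
grip_width: 19.5
grasp_force: 30.4
```

{"api": "send_rows", "payload": {"steps": [[0.01,0,0,0,0,0,10],[0.02,0,0,0,0,0,10],[0.03,0,0,0,0,0,10],[0.04,0,0,0,0,0,10]]}}

```text
clock: 20.98
ee_pos: [649.5, -179.4, 62.6]
orientation: [[-0.677, 0.736, -0.0], [0.736, 0.677, 0.0], [0.0, -0.0, -1.0]]
contact_force: [0.4, 0.2, 0.1]
grip_width: 19.3
grasp_force: 30.1
```

{"api": "send_rows", "payload": {"steps": [[0.01,0,0,0,0,0,10],[0.02,0,0,0,0,0,10],[0.03,0,0,0,0,0,10],[0.03,0,0,0,0,0,10]]}}

```text
clock: 21.48
ee_pos: [648.8, -178.5, 62.7]
orientation: [[-0.677, 0.736, -0.0], [0.736, 0.677, 0.0], [0.0, -0.0, -1.0]]
contact_force: [0.2, -0.0, -1.0]
grip_width: 19.2
grasp_force: 30.0
```

{"api": "send_rows", "payload": {"steps": [[0.01,0,0,0,0,0,10],[0.02,0,0,0,0,0,10],[0.025,0,0,0,0,0,10],[0.025,0,0,0,0,0,10]]}}

```text
clock: 21.98
ee_pos: [648.1, -177.8, 62.7]
orientation: [[-0.677, 0.736, -0.0], [0.736, 0.677, 0.0], [0.0, -0.0, -1.0]]
contact_force: [-0.1, 0.8, -2.6]
grip_width: 19.2
grasp_force: 30.0
```

{"api": "send_rows", "payload": {"steps": [[0.01,0,0,0,0,0,10],[0.015,0,0,0,0,0,10],[0.015,0,0,0,0,0,10],[0.015,0,0,0,0,0,10]]}}

```text
clock: 22.48
ee_pos: [647.8, -177.4, 62.7]
orientation: [[-0.677, 0.736, -0.0], [0.736, 0.677, 0.0], [0.0, -0.0, -1.0]]
contact_force: [-1.0, 0.4, -2.4]
grip_width: 19.4
grasp_force: 29.9
```

```bash
python3 - <<'E'
from h import *
np.set_printoptions(suppress=True,precision=2)
s=get_state();print(s['contact_force'],s['torque'],s['ee_pos'])
a=snap('side','d1'); snap('scene','s2'); snap('wrist','w4')
I=lambda f,x,y,w,h,S:cv2.resize(cv2.imread(f'pics/{f}.png')[y:y+h,x:x+w],(int(w*S),int(h*S)),interpolation=cv2.INTER_CUBIC)
u=proj('d1',[(616,-143,45)])[0];v=proj('s2',[(616,-143,45)])[0];print(u,v)
f=lambda n,u:I(n,int(u[0])-40,int(u[1])-38,80,75,5)
o=np.hstack([f('d1',u),f('s2',v)])
cv2.imwrite('pics/m5.png',o)
E
```

```text
[-0.98  0.42 -2.36] [ 0.03  0.02 -0.  ] [ 647.75 -177.4    62.67]
[300.81 303.7 ] [349.75 139.99]
```

View pics/m5.png

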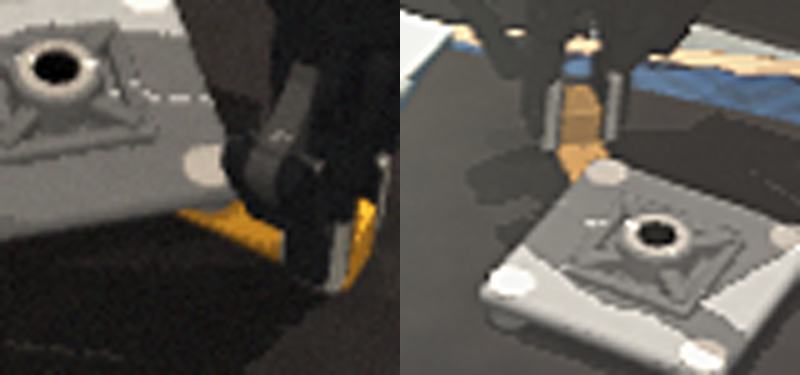

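{"api": "send_rows", "payload": {"steps": [[0.01,0,0,0,0,0,10],[0.02,0,0,0,0,0,10],[0.02,0,0,0,0,0,10]]}}

```text
clock: 23.0
ee_pos: [647.2, -176.8, 62.7]
orientation: [[-0.677, 0.736, -0.0], [0.736, 0.677, -0.0], [0.0, -0.0, -1.0]]
contact_force: [0.1, -0.9, -1.6]
grip_width: 19.3
grasp_force: 29.9
```

{"api": "send_rows", "payload": {"steps": [[0.01,0,0,0,0,0,10],[0.02,0,0,0,0,0,10],[0.02,0,0,0,0,0,10]]}}

```text
clock: 23.38
ee_pos: [646.7, -176.2, 62.7]
orientation: [[-0.677, 0.736, -0.0], [0.736, 0.677, -0.0], [0.0, -0.0, -1.0]]
contact_force: [0.2, -0.6, -1.8]
grip_width: 19.6
grasp_force: 29.8
```

{"api": "send_rows", "payload": {"steps": [[0.01,0,0,0,0,0,10],[0.02,0,0,0,0,0,10],[0.02,0,0,0,0,0,10]]}}

```text
clock: 23.75
ee_pos: [646.2, -175.7, 62.7]
orientation: [[-0.677, 0.736, 0.0], [0.736, 0.677, -0.0], [-0.0, -0.0, -1.0]]
contact_force: [2.4, -2.2, -2.9]
grip_width: 19.6
grasp_force: 29.7
```

{"api": "send_rows", "payload": {"steps": [[0.01,0,0,0,0,0,10],[0.02,0,0,0,0,0,10],[0.02,0,0,0,0,0,10]]}}

```text
clock: 24.12
ee_pos: [645.6, -175.0, 62.7]
orientation: [[-0.677, 0.736, -0.0], [0.736, 0.677, -0.0], [-0.0, -0.0, -1.0]]
contact_force: [2.8, -1.6, -3.7]
grip_width: 19.5
grasp_force: 29.7
```

It bites: a steady push of about 3 N, with the foot bearing down on the ramp. I'll release it.

{"api": "send_rows", "payload": {"steps": [[0,0,0,0,0,0,24],[0,0,0,0,0,0,30],[0,0,0,0,0,0,36],[0,0,0,0,0,0,40],[0,0,-0.4,0,0,0,40],[0,0,-1.2,0,0,0,40],[0,0,-2,0,0,0,40],[0,0,-2,0,0,0,20],[0,0,-2,0,0,0,0],[0,0,-2,0,0,0,0]]}}

```text
clock: 25.38
ee_pos: [645.3, -174.9, 142.0]
orientation: [[-0.677, 0.736, -0.001], [0.736, 0.677, 0.001], [0.001, -0.001, -1.0]]
contact_force: [0.7, -0.5, -0.3]
grip_width: -0.1
grasp_force: 0.0
```

```bash
python3 - <<'E'
from h import *
np.set_printoptions(suppress=True,precision=2)
s=get_state();R=s['orientation'];p=s['ee_pos'];print(p,s['contact_force'],s['grip_width'])
snap('wrist','w5');crop('w5',130,60,300,225,800/300,'m6')
print((np.array([616.3,-143.1,82])-p)@R/40)
E
```

```text
[ 645.27 -174.9   142.01] [ 0.75 -0.51 -0.27] -0.11136179785533623
[1.07 0.01 1.5 ]
```

View pics/m6.png

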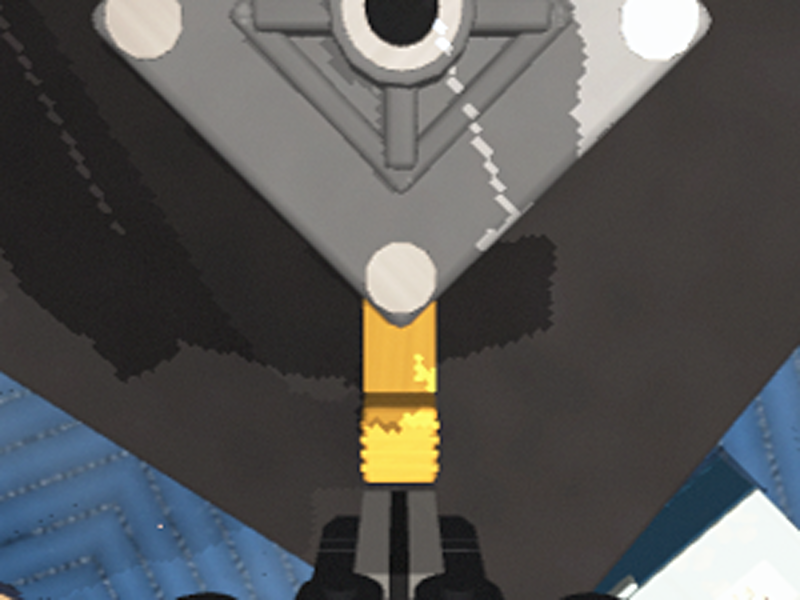

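The wedge lies straight along the diagonal under the corner (spot (401,278), block (400,450)), and nothing else has shifted. Now the proof press.

{"api": "send_rows", "payload": {"steps": [[0.6,0,0,0,0,0,0],[1.07,0,0.4,0,0,0,0],[1.07,0,1,0,0,0,0],[1.07,0,1.4,0,0,0,0],[1.07,0,1.5,0,0,0,0],[1.07,0,1.6,0,0,0,0],[1.07,0,1.61,0,0,0,0],[1.07,0,1.61,0,0,0,0],[1.07,0,1.61,0,0,0,0]]}}

```text
clock: 26.55
ee_pos: [616.8, -143.6, 78.7]
orientation: [[-0.677, 0.736, 0.0], [0.736, 0.677, -0.0], [-0.0, 0.0, -1.0]]
contact_force: [0.9, 0.6, 0.2]
grip_width: -0.0
grasp_force: 0.0
```

{"api": "send_rows", "payload": {"steps": [[0,0,0.01,0,0,0,0],[0,0,0.01,0,0,0,0],[0,0,0.01,0,0,0,0]]}}

```text
clock: 26.92
ee_pos: [616.6, -143.5, 77.9]
orientation: [[-0.677, 0.736, -0.0], [0.736, 0.677, 0.0], [0.0, -0.0, -1.0]]
contact_force: [-0.0, -0.4, 0.7]
grip_width: 0.0
grasp_force: 0.0
```

{"api": "send_rows", "payload": {"steps": [[0,0,0.012,0,0,0,0],[0,0,0.02,0,0,0,0],[0,0,0.02,0,0,0,0],[0,0,0.02,0,0,0,0]]}}

```text
clock: 27.42
ee_pos: [616.6, -143.5, 77.1]
orientation: [[-0.677, 0.736, -0.0], [0.736, 0.677, 0.0], [0.0, -0.0, -1.0]]
contact_force: [-1.0, -0.0, -0.2]
grip_width: 0.1
grasp_force: 0.0
```

{"api": "send_rows", "payload": {"steps": [[0,0,0.008,0,0,0,0],[0,0,0.008,0,0,0,0],[0,0,0.008,0,0,0,0]]}}

```text
clock: 27.8
ee_pos: [616.6, -143.6, 76.8]
orientation: [[-0.677, 0.736, -0.0], [0.736, 0.677, -0.0], [0.0, -0.0, -1.0]]
contact_force: [0.1, -0.0, -0.1]
grip_width: 0.2
grasp_force: 0.1
```

{"api": "send_rows", "payload": {"steps": [[0,0,0.008,0,0,0,0],[0,0,0.008,0,0,0,0],[0,0,0.008,0,0,0,0]]}}

```text
clock: 28.18
ee_pos: [616.7, -143.5, 76.8]
orientation: [[-0.677, 0.736, 0.0], [0.736, 0.677, -0.0], [-0.0, 0.0, -1.0]]
contact_force: [-1.6, 1.6, 5.0]
grip_width: -0.2
grasp_force: 2.7
```

{"api": "send_rows", "payload": {"steps": [[0,0,0.005,0,0,0,0],[0,0,0.005,0,0,0,0],[0,0,0.005,0,0,0,0]]}}

```text
clock: 28.55
ee_pos: [616.7, -143.6, 76.7]
orientation: [[-0.677, 0.736, 0.0], [0.736, 0.677, -0.0], [-0.0, 0.0, -1.0]]
contact_force: [-2.1, 1.2, 8.4]
grip_width: -0.1
grasp_force: 3.8
```

The corner holds firm at 8 N, at the same height (76.7) as the solid corners. I'll retreat and look once more.

{"api": "send_rows", "payload": {"steps": [[0,0,-0.1,0,0,0,0],[0,0,-0.6,0,0,0,0],[0,0,-1.6,0,0,0,0],[0,0,-2.6,0,0,0,0],[0,0,-3,0,0,0,0],[0,0,-3,0,0,0,0],[0,0,-3,0,0,0,0]]}}

```text
clock: 29.42
ee_pos: [616.2, -143.4, 195.0]
orientation: [[-0.677, 0.736, -0.002], [0.736, 0.677, 0.001], [0.002, -0.001, -1.0]]
contact_force: [0.6, -0.1, 0.5]
grip_width: 0.5
grasp_force: 0.0
```

```bash
python3 - <<'E'
from h import *
snap('wrist','w6');snap('scene','s3')
o=np.hstack([cv2.resize(cv2.imread('pics/w6.png'),(400,300)),cv2.resize(cv2.imread('pics/s3.png')[60:210,260:460],(400,300))])
cv2.imwrite('pics/m7.png',o)
E
```

```text
(no output)
```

View pics/m7.png

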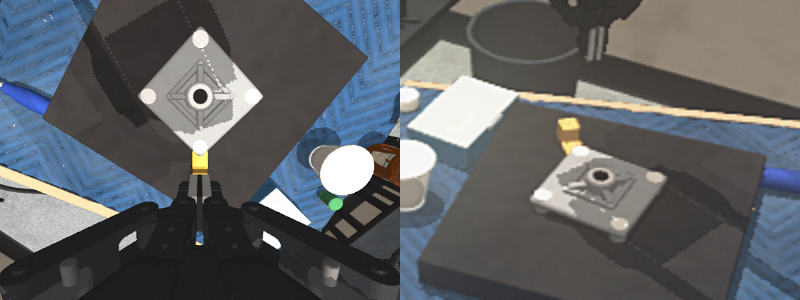

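The wedge sits under the corner pointing at the middle of the base (left tile (200,160)), the base is where it was, and the gripper is clear. Handing in.

```bash
python3 -c "
from station import bot
print(bot.close_job())"
```

```text
the job is handed in; nothing more can be done
None
```

Job handed in: of the four corners only the one at about (616, -143) mm dipped; with the wedge under its foot it held at 8 N at its original height, and the base and the other things looked unmoved.

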